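Hold the prize-draw box open with its lifting key

TASK

Pick up the lifting key by its wooden handle and, with the lid still shut, push its steel rod end well through the small steel eye on the lid of the prize-draw box, from the nearest side edge of the box inwards. Then lift the lid with the key alone, without the gripper or arm touching the lid, and hold it open at 45 degrees for the draw: finish still gripping the key and holding the lid there, because it falls shut if let go. Leave the flask, the bowl of tees and the card reader on its box where they are.

Things in the scene. Friction and masses are not known exactly. Their poses are not given: they have to be found in the camera images.
- draw_box: cream box fixed to the desk, 180 (x) by 260 (y) by 140 mm high without lid; origin at the centre of its underside, z up; front (-x) is opposite the hinge. The cream lid, same outline, 10 mm thick (top face 150.5 mm above the desk when shut), has a black slot in the middle and a steel eye near its front corner on the -y side.
- lid (a joint): opening angle of the lid in rad: 0 shut, grows as the front edge rises, stop at 1.4; 0.785 is 45 degrees. The lid weighs about 0.16 kg and falls shut from any angle when let go. It turns about the line through point hinge along the box's y axis.
- hinge (a point): point on the lid's hinge line, at the middle of the box's far (+x) top edge, 140.5 mm above the desk; axes those of the box
- eye (a point): centre of the steel eye on the lid: ring of 6 mm bar, 18 mm hole, 31 mm outside, hole along y (parallel to the hinge line). Moves with the lid; lid shut: axes as the box's, 150 mm in front of (-x) and 34 mm above the hinge, 24 mm above the lid's top face, 174.5 mm above the desk, 105 mm to -y of the lid's middle (25 mm in from its -y edge). The air beyond the -y side is free.
- key_grip (a point): centre of the wooden handle of the loose lifting key (80 g): a block 70 (x) by 24 (y) by 30 mm (z), lying on the desk with this point 15 mm up. A steel rod 8 mm in diameter sticks 80 mm straight out of the middle of its +x end and ends 115 mm from this point. Grip the handle across its 24 mm width.
- key_tip (a point): rounded free end of the key's rod, on the rod's axis, 115 mm along x from key_grip; axes those of the key
- flask_mid (a point): bystander: loose white flask, 64 mm across, 190 mm high; point at its middle, half-way up
- tee_bowl: bystander: loose glass bowl of golf tees, 144 mm across, 62 mm high; origin at the centre of its underside
- reader_box: bystander: loose blue box 130 by 170 by 40 mm with a white card reader on it (58 mm high in all); origin at the centre of its underside
Mind the look-alikes: they are no part of the job. Of the things shaped like the part that bears key_grip, the wooden one is meant.

How it is judged:
On the way:
1. the key's rod is through the eye while the lid is still shut (y of key_tip in the frame of eye between 0.01 and 0.075 m and x of key_tip in the frame of eye between -0.016 and 0.016 m and z of key_tip in the frame of eye between -0.016 and 0.016 m and angle between the x axis of key_grip and the y axis of eye, either way round below 0.35 rad and value of joint lid below 0.08 rad), for 0.2 s.
At the end, for the whole second after the job is handed in: lid at 45 degrees, give or take 7, at rest, carried by the gripped key: rod tip 10 to 75 mm past the eye's middle (towards +y), within 16 mm of its axis and parallel to it within 0.35 rad, key pressing on the lid, handle over 200 mm above the desk, for the last second (value of joint lid between 0.665 and 0.905 rad and velocity of joint lid between -0.1 and 0.1 rad/s and y of key_tip in the frame of eye between 0.01 and 0.075 m and x of key_tip in the frame of eye between -0.016 and 0.016 m and z of key_tip in the frame of eye between -0.016 and 0.016 m and angle between the x axis of key_grip and the y axis of eye, either way round below 0.35 rad and contact force between lid and key above 0.2 N and contact force between the fingers and key above 1 N and height (world z) of key_grip above 0.2 m); the arm keeps its last pose, push and grip.
It fails at once if the gripper or arm touches the lid (contact force between any of the fingers, the arm and lid above 1 N).
It fails at once if a bystander is moved by more than 30 mm or the flask tips (distance of any of flask_mid, tee_bowl, reader_box from where it was at the start of the episode above 0.03 m or angle between flask_mid's own z axis and vertical above 0.3 rad).
It also fails if it takes over 54 s, if anything falls off the work surface, if the arm or the gripper's body presses on something with over 40 N, if the wrist force passes 120 N, or if a joint passes its speed limit or range.

ROBOT

A 7-joint arm with a two-finger parallel gripper is mounted at the origin on the work surface. World frame = base frame: x ahead of the robot, y to its left, z up, the work surface at z = 0. Lengths are in m, angles in rad, forces in N, time in s.
With the tool pointing down it reaches from about 0.425 to 0.95 m from the base axis. Payload 16.7 kg.
Tool frame: the origin (TCP) lies at the very end of the fingers, on their centre line; the grasp point (between the pads) lies 19 mm behind it; y points along the fingers, z is the direction in which the jaws open and shut, and the axes are right-handed (so a half turn about y gives the same grasp; the last joint's range is limited). The gripper opens to 94 mm and grips with 3 to 60 N. Pads are 16 mm wide; open, the fingers measure 119 mm over their backs; the gripper's body (75 mm by 177 mm) begins 78 mm behind the grasp point.
Start: joints at [1.004, 0.426, 0.074, 1.606, -0.034, 1.111, -0.067], TCP at [0.273, -0.617, 0.205] pointing down, gripper open.
Joint ranges: [-2.85, 2.85], [-0.5, 2.14], [-1.23, 1.37], [0.21, 2.46], [-1.02, 4.16], [0.16, 2.05], [-2.73, 2.73]. Speed limits (rad/s): [1.89, 1.89, 2.39, 2.39, 3.01, 3.01, 3.01].

INTERFACE

Orientations are given as a 3x3 rotation matrix whose columns are the frame's x, y, z axes.
In Python, from station import r gives the robot as it stands. The module is installed in compiled form; this text tells all that it offers.
- The arm moves only by the tool servo_tool, never from a script. Its argument "increments" is text: rows parted by semicolons, each of 4 numbers parted by spaces: the shift along the world's x, y, z in cm, then the turn about the world's z in rad. A call has 1 to 8 rows; each row shifts and turns the pose as measured when the row begins; what a row does not reach is not made up. A row lasts 1/8 s, in which the tool goes at most 62.5 mm and 10.7 degrees, less where a joint would pass 70% of its speed; a pose out of reach is approached as far as the arm can. A call with a gripper value outside its range is refused whole. "gripper" is the finger opening in cm, from 0 to 9.4, set as the call begins (left out, the last holds). The fingers move at their own pace and stop on an object; the grip force is fixed at half the most. Time passes only in rows, so rows that do not move let the fingers close. It gives the time, the measured TCP pose, the force and the opening at its end, in the units of the state.
- r.state(): the state, without advancing time (a new reading comes with each control period).
- r.read_camera(name): name is "scene" or "top"; returns a dict with "frame" (420x560x3 uint8, red, green, blue), "intrinsics" (3x3 intrinsics, pixels), "pose" (4x4, takes a point from camera to world coordinates). Camera axes: x right, y down, z forward; pixel columns grow to the right and rows downward; lengths in m; the calibration is good to about 2 mm. A picture is of the moment at which its call begins. There is no depth.
- r.sign_off(): hands the job in, once; it reports no verdict.
The state is a dict: "time_s": time; "joint_positions": joint angles; "qvel": joint speeds; "effort": joint torques, N m; "tcp_pos": TCP position; "eef_rot": TCP orientation; "wrist_force": force on the tool from outside, world axes, zero at the start; "wrist_torque": the same for the moment, N m; "gripper_width": finger opening in m.
Only numpy, scipy, OpenCV 4.12 (cv2) and the standard library are available. Lean on these libraries where they do the work, as an engineer would, in place of code of your own. Each camera call takes 0.05 s, during which the arm holds its last target.

## Working session

There is one attempt and no reset: what is moved stays moved. The work goes in short steps, Python scripts to look and compute and a tool call to move; the robot and the scene stay as the last step left them, time stands still between calls to the robot, and variables do not carry over. Pictures are saved under pics/ and viewed, and the job is handed in when it is done.

Besides the shell and the picture viewer there is one more tool, called after "Emit:" by a JSON object that holds its "name" and its "arguments", one argument or row to a line. servo_tool: Moves the arm, as the interface text tells. Its arguments: {"type":"object","properties":{"increments":{"type":"string"},"gripper":{"type":"number"}},"required":["increments"]}

```bash
mkdir -p pics
cat > h.py <<'E'
from station import r
import numpy as np, cv2
def cam(n):
    c=r.read_camera(n); return c['frame'],np.array(c['intrinsics']),np.array(c['pose'])
def ray(K,P,u,v,z):
    d=P[:3,:3]@np.linalg.solve(K,[u,v,1.]); o=P[:3,3]
    return o+d*(z-o[2])/d[2]
def proj(K,P,X):
    q=P[:3,:3].T@(np.array(X,float)-P[:3,3]); q=K@q; return q[:2]/q[2]
def save(f,n): cv2.imwrite('pics/'+n,cv2.cvtColor(f,cv2.COLOR_RGB2BGR))
E
python3 - <<'E'
from h import *
for n in('scene','top'):
    f,K,P=cam(n); save(f,n+'0.png'); print(n,K.round(1).tolist(),P.round(3).tolist())
s=r.state(); print(s['time_s'],s['tcp_pos'],np.array(s['eef_rot']).round(3),s['gripper_width'])
E
```

```text
scene [[468.8, 0.0, 275.5], [0.0, 468.8, 208.4], [0.0, 0.0, 1.0]] [[0.187, 0.602, -0.776, 1.694], [0.982, -0.121, 0.143, -0.178], [-0.008, -0.789, -0.614, 1.038], [0.0, 0.0, 0.0, 1.0]]
top [[470.5, 0.0, 283.8], [0.0, 470.5, 211.0], [0.0, 0.0, 1.0]] [[-0.001, -0.998, 0.055, 0.499], [-1.0, 0.002, 0.016, 0.044], [-0.017, -0.055, -0.998, 1.291], [0.0, 0.0, 0.0, 1.0]]
0.1 [ 0.27307459 -0.61687968  0.20484727] [[-0.914 -0.001  0.405]
 [-0.405  0.001 -0.914]
 [ 0.    -1.    -0.001]] 0.09399138867242024
```

View pics/scene0.png

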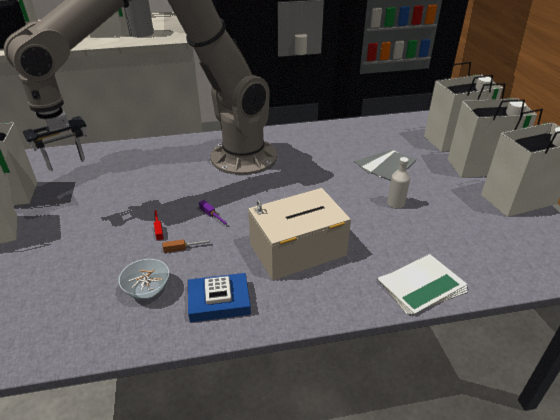

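View pics/top0.png

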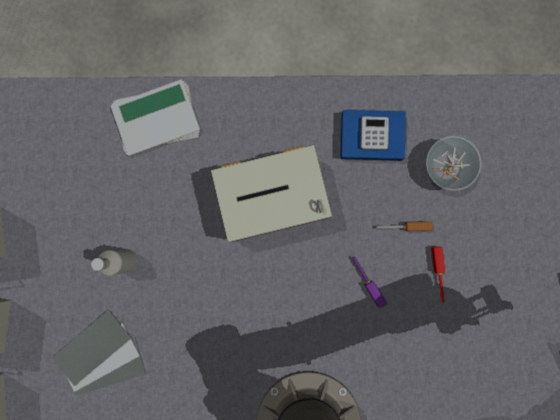

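Run:
```python
from h import *
f,K,P=cam('top'); g,K2,P2=cam('scene')
a=cv2.resize(f[195:315,340:460],(480,480),interpolation=cv2.INTER_CUBIC)
b=cv2.resize(g[190:270,130:250],(0,0),fx=2.6,fy=4,interpolation=cv2.INTER_CUBIC)
o=np.zeros((480,800,3),np.uint8);o[:,:480]=a;o[:320,480:480+312]=b
save(o,'crop0.png')
hsv=cv2.cvtColor(f,cv2.COLOR_RGB2HSV)
# wood
m=cv2.inRange(hsv,(5,120,60),(18,255,255)); m[:, :360]=0;m[:200]=0;m[240:]=0
c=max(cv2.findContours(m,0,2)[0],key=cv2.contourArea); R=cv2.minAreaRect(c);print('wood',R)
box=cv2.boxPoints(R); print([ray(K,P,*p,.03).round(4)[:2].tolist() for p in box], ray(K,P,*R[0],.03))
# rod
roi=f[218:236,370:406].astype(int); print(roi.sum(2)//3)
# lid
m=cv2.inRange(hsv,(18,25,120),(40,130,255)); 
c=max(cv2.findContours(m,0,2)[0],key=cv2.contourArea); R=cv2.minAreaRect(c);print('lid',R)
box=cv2.boxPoints(R);L=np.array([ray(K,P,*p,.1505) for p in box]);print(L.round(4),np.linalg.norm(L-np.roll(L,1,0),axis=1))
ap=cv2.approxPolyDP(cv2.convexHull(c),6,True)[:,0];print(ap.tolist())
m=cv2.inRange(f,(0,0,0),(40,40,40)); m[:180]=0;m[205:]=0;m[:,:230]=0;m[:,295:]=0
c=max(cv2.findContours(m,0,2)[0],key=cv2.contourArea);R=cv2.minAreaRect(c);print('slot',R,ray(K,P,*R[0],.1505))
a=cv2.resize(f[180:230,290:340],(480,480),interpolation=cv2.INTER_CUBIC)
b=cv2.resize(g[190:230,240:280],(320,320),interpolation=cv2.INTER_CUBIC)
o=np.zeros((480,800,3),np.uint8);o[:,:480]=a;o[:320,480:]=b
save(o,'eye0.png')
```

```text
wood ((418.5, 226.0), (8.0, 27.0), 90.0)
[[0.5393, -0.2592], [0.5392, -0.3309], [0.5179, -0.3305], [0.518, -0.2589]] [ 0.52856802 -0.29490163  0.03      ]
[[105 105 103  96  93  96 102 102 100  99 102 105 106 107 104 102 102 100
   98  97 100 104 103 101 104 107 109 107 105 102  99  96  97  97  99  98]
 [104 102  99  94  92  96 102 101  98  98  98 100 102 103 101 101 102 101
  102  99  99 104 104 102 106 107 107 104 101 101  98  98  98 100 102 100]
 [102  99  96  94  96  99 103 103 100  99 103  99 100 100  99 101 102 101
  103 103 100 104 104 104 107 105 103  99 100 100  98  99 100 102 103 103]
 [104 102  97  96  98  99 102 105 104 103 105 103 102 101 100 100 102 101
  102 104 101 103 102 102 102 102 101  98  98  91  86  84  83  84  85  85]
 [105 104  99  98  98  98 102 104 103 105 104 103 103 101 101 102 102 100
  102 103 104 104 103 100 101 100 100 100  89  74  65  64  62  62  57  52]
 [105 103  97  99 100  98 102 103 102 102 104 104 105 104 104 104 105 101
  102 104 101 102 102  99 102 102 103 102  80  64  63  64  60  57  47  37]
 [106 104  97  99 102 100  99  91  94  97 101 100 1
[... 1509 characters left out ...]
101
  101  96  96  99 101 100 101 104 104 102 100  99  97 100 102 103 105 106]
 [101 102 103 102 102 104 102 106 106 103 106 105 102 100 100 100 102 102
  104  99  97  97 100  97  98 101 102 102 100 100 101 104 106 103 104 105]]
lid ((275.1896667480469, 171.7081298828125), (35.27435302734375, 86.83182525634766), 75.00492095947266)
[[ 0.6735  0.197   0.1505]
 [ 0.728  -0.0082  0.1505]
 [ 0.6442 -0.03    0.1505]
 [ 0.5899  0.1743  0.1505]] [0.08664497 0.21230296 0.08661884 0.21137819]
[[314, 150], [317, 161], [303, 181], [259, 191], [233, 182], [247, 161]]
slot ((262.441162109375, 192.76473999023438), (2.6678919792175293, 50.9324836730957), 75.96376037597656) [0.60732078 0.11427546 0.1505    ]
```

View pics/crop0.png

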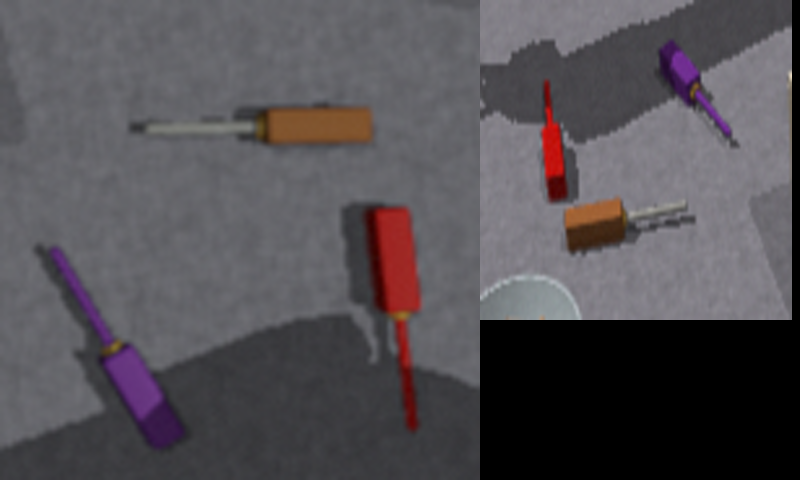

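View pics/eye0.png

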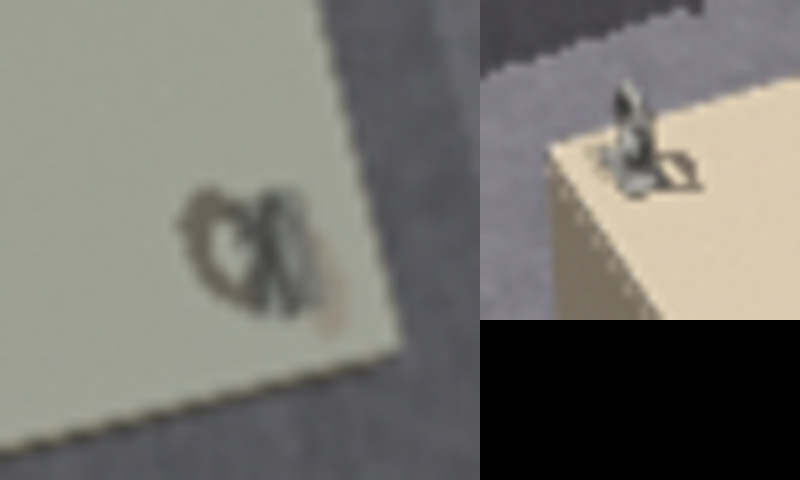

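The three key-shaped things are the wooden one at (419,226), the red one at (438,260) and the purple one at (375,293). The close crop confirms that the brown wooden one has a bare steel rod pointing left (+y), so I choose it. The eye is near (317,207). Next I refine the lid pose.

Run:
```python
from h import *
f,K,P=cam('top'); g,K2,P2=cam('scene')
print(f[170,240],f[215,240],f[180,320-20],f[100,240])
i=f.astype(int)
m=((i[:,:,0]-i[:,:,2]>12)&(i[:,:,1]-i[:,:,2]>8)&(i.sum(2)>300)).astype(np.uint8)*255
m[:140]=0;m[250:]=0;m[:,:200]=0;m[:,340:]=0
m=cv2.morphologyEx(m,cv2.MORPH_CLOSE,np.ones((7,7)))
m=cv2.morphologyEx(m,cv2.MORPH_OPEN,np.ones((11,11)))
c=max(cv2.findContours(m,0,2)[0],key=cv2.contourArea);R=cv2.minAreaRect(c)
ap=cv2.approxPolyDP(cv2.convexHull(c),5,True)[:,0];print(ap.tolist())
L=np.array([ray(K,P,*p,.1505) for p in cv2.boxPoints(R)]);print(R,L.round(4),np.linalg.norm(L-np.roll(L,1,0),axis=1),L.mean(0))
A=np.array([ray(K,P,*p,.1505) for p in ap]);print(A.round(4),np.linalg.norm(A-np.roll(A,1,0),axis=1),A.mean(0))
# brown side of the lid as seen in scene
m2=cv2.inRange(cv2.cvtColor(g,cv2.COLOR_RGB2HSV),(12,30,150),(25,120,255));m2[:185]=0;m2[285:]=0;m2[:,:240]=0;m2[:,360:]=0
a=cv2.resize(g[180:290,235:360],(0,0),fx=4.5,fy=4.5,interpolation=cv2.INTER_CUBIC);save(a,'box.png')
```

```text
[156 159 144] [157 160 146] [157 160 145] [102 102 107]
[[313, 147], [318, 176], [243, 238], [229, 239], [214, 172]]
((270.6470642089844, 192.58824157714844), (74.70097351074219, 105.74552917480469), 75.96376037597656) [[ 0.6656  0.242   0.1505]
 [ 0.7278 -0.009   0.1505]
 [ 0.5504 -0.052   0.1505]
 [ 0.4886  0.1967  0.1505]] [0.18266394 0.25859216 0.18255409 0.25621933] [0.60809403 0.09442316 0.1505    ]
[[ 0.7192 -0.0092  0.1505]
 [ 0.6479 -0.0211  0.1505]
 [ 0.4974  0.1613  0.1505]
 [ 0.4951  0.1953  0.1505]
 [ 0.6586  0.2329  0.1505]] [0.24958366 0.07228165 0.23642831 0.03406763 0.16782924] [0.60364133 0.11182903 0.1505    ]
```

View pics/box.png

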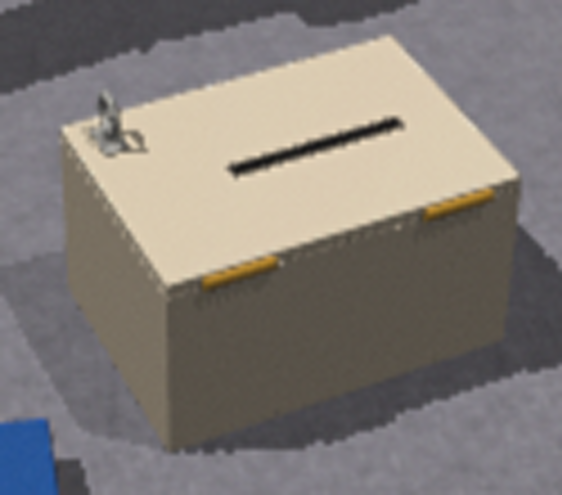

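Run:
```python
from h import *
from itertools import combinations
def quad(f,corn,ex):
    """refine edges: for each edge sample the gradient max along normal, fit line"""
    gr=cv2.GaussianBlur(f,(0,0),.7).astype(float); sat=gr[:,:,0]-gr[:,:,2]  # cream vs bluish grey
    lines=[]
    n=len(corn);corn=np.array(corn,float)
    for k in range(n):
        a,b=corn[k],corn[(k+1)%n];t=(b-a)/np.linalg.norm(b-a);nn=np.array([-t[1],t[0]]);pts=[]
        for s in np.linspace(.1,.9,40):
            p=a+(b-a)*s; o=np.arange(-5,5.01,.25); q=p+o[:,None]*nn
            v=sum(cv2.remap(gr[:,:,ch].astype(np.float32),q[:,0].astype(np.float32)[None],q[:,1].astype(np.float32)[None],1)[0]*w for ch,w in zip(range(3),ex))
            d=np.abs(np.gradient(v)); j=d.argmax(); pts.append(q[j])
        pts=np.array(pts,np.float32)
        l=cv2.fitLine(pts,cv2.DIST_HUBER,0,.01,.01).ravel();lines.append(l)
    out=[]
    for k in range(n):
        l1,l2=lines[k-1],lines[k]
        s=np.linalg.solve(np.array([l1[:2],-l2[:2]]).T,l2[2:]-l1[2:]);out.append(l1[2:]+s[0]*l1[:2])
    return np.array(out)
f,K,P=cam('top');g,K2,P2=cam('scene')
for nm,im,k,p,c,ex in (('top',f,K,P,[(316,147),(331,215),(229,240),(212,169)],(1,0,-1)),('scene',g,K2,P2,[(235+62/4.5,180+128/4.5),(235+390/4.5,180+35/4.5),(235+520/4.5,180+177/4.5),(235+168/4.5,180+287/4.5)],(1,1,1))):
    q=quad(im,c,ex);L=np.array([ray(k,p,*x,.1505) for x in q])
    print(nm,q.round(1).tolist(),L.round(4)[:,:2].tolist(),np.linalg.norm(np.roll(L,-1,0)-L,axis=1).round(4),L.mean(0).round(4))
    for i in range(4):
        d=L[(i+1)%4]-L[i];print(np.degrees(np.arctan2(d[1],d[0])).round(1))
# eye in both: dark/grey pixel centroid
for u,v in ((318.5,206),(317,206)): print(ray(K,P,u,v,.1745))
print('scene eye',ray(K2,P2,258.7,207.5,.1745))
```

```text
top [[313.70001220703125, 143.89999389648438], [332.5, 216.89999389648438], [227.3000030517578, 242.8000030517578], [209.6999969482422, 168.0]] [[0.7268, -0.0109], [0.5482, -0.0556], [0.4859, 0.1994], [0.6686, 0.2435]] [0.1841 0.2625 0.188  0.2609] [0.6074 0.0941 0.1505]
-166.0
103.7
13.6
-77.1
scene [[248.10000610351562, 208.3000030517578], [321.3999938964844, 187.1999969482422], [350.6000061035156, 219.0], [271.5, 242.89999389648438]] [[0.5562, -0.054], [0.4918, 0.197], [0.668, 0.2393], [0.7263, -0.0119]] [0.2592 0.1813 0.2579 0.1753] [0.6106 0.0926 0.1505]
104.4
13.5
-76.9
-166.1
[ 0.57311889 -0.02051141  0.1745    ]
[ 0.5731274  -0.01695257  0.1745    ]
scene eye [ 0.58923951 -0.02541975  0.1745    ]
```

```bash
cat >> h.py <<'E'
def tri(obs):
    A=np.zeros((3,3));b=np.zeros(3)
    for K,P,u,v in obs:
        d=P[:3,:3]@np.linalg.solve(K,[u,v,1.]);d/=np.linalg.norm(d);M=np.eye(3)-np.outer(d,d);A+=M;b+=M@P[:3,3]
    return np.linalg.solve(A,b)
yaw=np.radians(13.7);U=np.array([np.cos(yaw),np.sin(yaw),0]);V=np.array([-U[1],U[0],0]);Z=np.array([0,0,1.])
C=np.array([.609,.0935,.1505]);EYE=C-.06*U-.105*V+.024*Z
E
python3 - <<'E'
from h import *
f,K,P=cam('top');g,K2,P2=cam('scene')
print(EYE)
t=np.linspace(0,2*np.pi,40)
out=[]
for im,k,p,(x0,y0,w) in ((f,K,P,(300,185,40)),(g,K2,P2,(240,190,40))):
    s=10
    a=cv2.resize(im[y0:y0+w,x0:x0+w],(400,400),interpolation=cv2.INTER_CUBIC).copy()
    print(proj(k,p,EYE))
    for r_ in (.009,.0155):
        for q in t:
            x=proj(k,p,EYE+r_*np.cos(q)*U+r_*np.sin(q)*Z)
            cv2.circle(a,(int((x[0]-x0+.5)*s),int((x[1]-y0+.5)*s)),1,(255,0,0) if r_<.01 else (0,255,0),-1)
    out.append(a)
save(np.hstack(out),'eye1.png')
# key: two-view estimate
print('tip',ray(K,P,376,227,.015),'heel top',ray(K,P,432.5,226,.03))
# scene handle
hsv=cv2.cvtColor(g,cv2.COLOR_RGB2HSV);m=cv2.inRange(hsv,(4,120,50),(18,255,255));m[:,200:]=0;m[:,:150]=0;m[:230]=0;m[260:]=0
c=max(cv2.findContours(m,0,2)[0],key=cv2.contourArea);print(cv2.boundingRect(c))
k0=np.array([.5285,-.295,.015])
b=cv2.resize(g[225:265,150:230],(800,400),interpolation=cv2.INTER_CUBIC).copy()
for d in ((35,12,15),(35,-12,15),(-35,12,15),(-35,-12,15),(115,0,0),(35,0,0),(-35,12,-15),(35,12,-15)):
    x=proj(K2,P2,k0+np.array([-d[1],d[0],d[2]])/1000*[1,1,1]);cv2.circle(b,(int((x[0]-150+.5)*10),int((x[1]-225+.5)*10)),4,(0,255,0),-1)
save(b,'key1.png')
E
```

```text
[ 0.57557506 -0.02272295  0.1745    ]
[319.42651395 204.96589639]
[258.86058064 204.68358131]
tip [ 0.52640588 -0.18456267  0.015     ] heel top [ 0.52850529 -0.33204778  0.03      ]
(163, 240, 23, 13)
```

View pics/eye1.png

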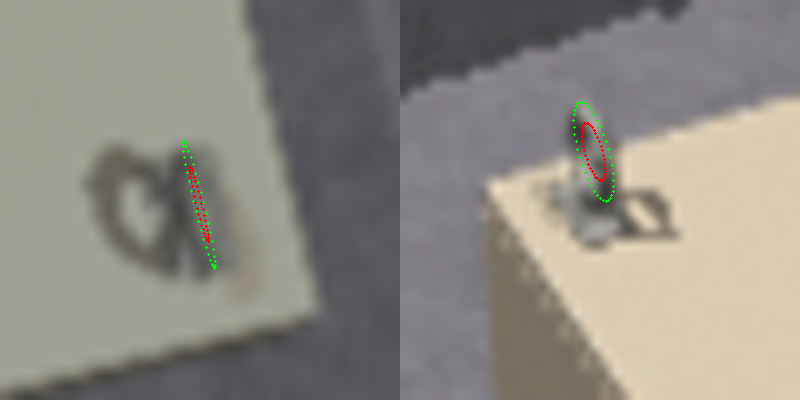

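View pics/key1.png

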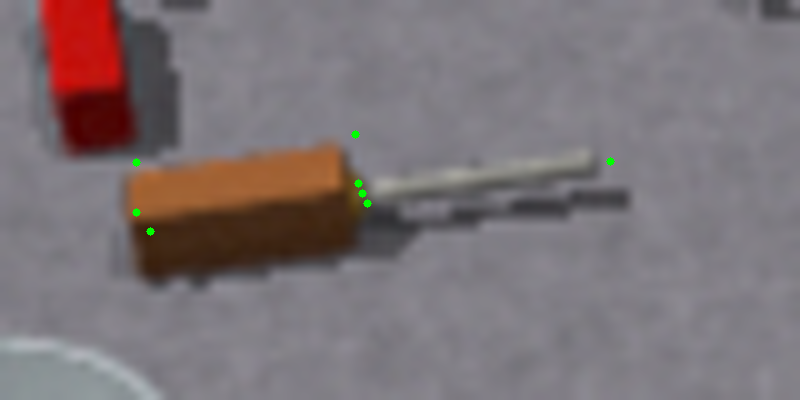

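Emit:
{"name": "servo_tool", "arguments": {
  "increments": "3.2 4 -0.5 0.146;3.2 4 -0.5 0.146;3.2 4 -0.5 0.146;3.2 4 -0.5 0.146;3.2 4 -0.5 0.146;3.2 4 -0.5 0.146;3.2 4 -0.5 0.146;3.2 4 -0.5 0.146",
  "gripper": 6
}}

```text
time_s: 1.5
tcp_pos: [0.5326, -0.2907, 0.1657]
eef_rot: [[0.043, 0.004, 0.999], [-0.999, -0.003, 0.043], [0.003, -1.0, 0.004]]
wrist_force: [0.5, -0.1, 0.5]
gripper_width: 0.0602
```

Emit:
{"name": "servo_tool", "arguments": {
  "increments": "-0.3 -0.5 -3.5 -0.025;0 0 -3.5 0;0 0 -3 0;0 0 0 0"
}}

```text
time_s: 2.0
tcp_pos: [0.5331, -0.2909, 0.0638]
eef_rot: [[0.027, 0.006, 1.0], [-1.0, -0.002, 0.027], [0.002, -1.0, 0.006]]
wrist_force: [0.1, -0.0, -0.1]
gripper_width: 0.0599
```

Run:
```python
from h import *
s=r.state();print(s['tcp_pos'],np.array(s['eef_rot']).round(3)[:,2])
f,K,P=cam('top');g,K2,P2=cam('scene')
a=cv2.resize(f[190:290,360:460],(400,400),interpolation=cv2.INTER_CUBIC)
b=cv2.resize(g[190:290,130:230],(400,400),interpolation=cv2.INTER_CUBIC)
save(np.hstack([a,b]),'pre.png')
```

```text
[ 0.53313623 -0.29087173  0.06381877] [1.    0.027 0.006]
```

View pics/pre.png

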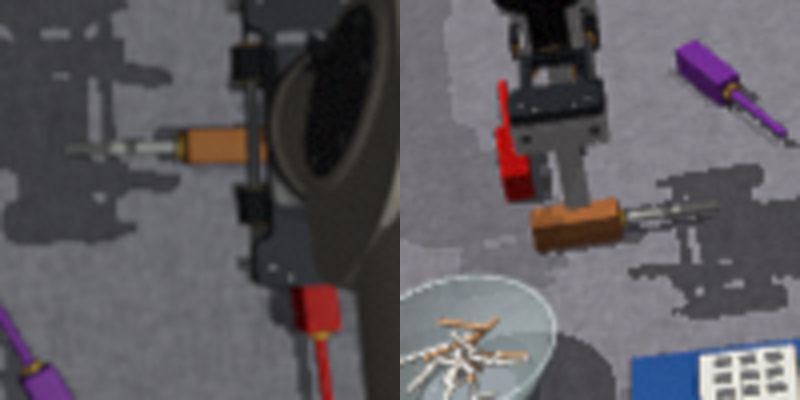

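The picture shows the fingers straddling the wooden handle, at about (575,190) in the right-hand crop. The red key and the bowl are clear.

Emit:
{"name": "servo_tool", "arguments": {
  "increments": "-0.4 -0.45 0 -0.01;0 0 -2 0;0 0 -2 0;0 0 -1.5 0;0 0 -0.4 0;0 0 0 0"
}}

```text
time_s: 2.85
tcp_pos: [0.5313, -0.2973, 0.0057]
eef_rot: [[0.016, 0.012, 1.0], [-1.0, -0.006, 0.016], [0.006, -1.0, 0.012]]
wrist_force: [0.7, -0.0, 0.1]
gripper_width: 0.0598
```

Emit:
{"name": "servo_tool", "arguments": {
  "increments": "0 0 0 0;0 0 0 0;0 0 0 0;0 0 0 0;0 0 0 0;0 0 0 0",
  "gripper": 0
}}

```text
time_s: 3.6
tcp_pos: [0.532, -0.2977, 0.0071]
eef_rot: [[0.016, 0.014, 1.0], [-1.0, -0.007, 0.016], [0.007, -1.0, 0.014]]
wrist_force: [-0.6, 0.5, -1.0]
gripper_width: 0.0239
```

Emit:
{"name": "servo_tool", "arguments": {
  "increments": "0 0 4 0;0 0 4 0;1.5 1 4 0.04;2 2 4 0.06;2 2.5 0 0.06;2 2.5 0 0.06;1 2 0 0;0 0 0 0"
}}

```text
time_s: 4.6
tcp_pos: [0.6174, -0.192, 0.1687]
eef_rot: [[0.241, 0.01, 0.971], [-0.971, -0.002, 0.241], [0.004, -1.0, 0.009]]
wrist_force: [-1.1, -1.3, -1.3]
gripper_width: 0.0241
```

Run:
```python
from h import *
s=r.state();print(s['tcp_pos'],np.array(s['eef_rot']).round(3),s['gripper_width'])
f,K,P=cam('top');g,K2,P2=cam('scene');save(f,'t2.png')
a=cv2.resize(f[170:270,300:400],(400,400),interpolation=cv2.INTER_CUBIC)
b=cv2.resize(g[170:270,170:270],(400,400),interpolation=cv2.INTER_CUBIC)
save(np.hstack([a,b]),'stage.png')
```

```text
[ 0.61735314 -0.1919526   0.16870151] [[ 0.241  0.01   0.971]
 [-0.971 -0.002  0.241]
 [ 0.004 -1.     0.009]] 0.024095836566399784
```

View pics/stage.png

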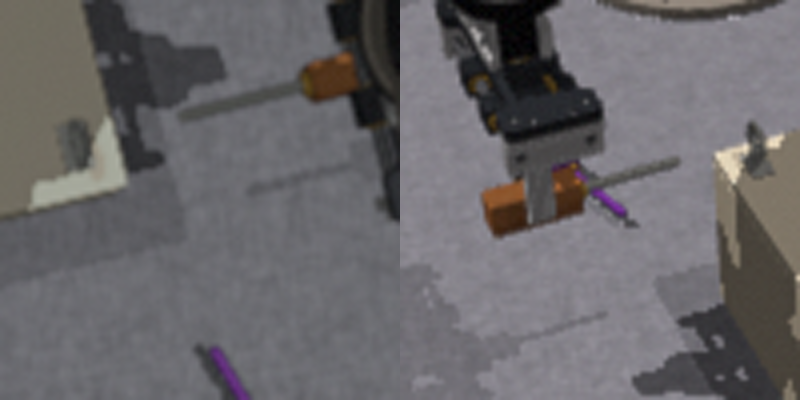

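Run:
```python
from h import *
f,K,P=cam('top');g,K2,P2=cam('scene')
T=tri([(K,P,345.2,198.75),(K2,P2,238.8,209.75)]);B=tri([(K,P,374.5,191.4),(K2,P2,216.8,216.4)])
d=T-B;L=np.linalg.norm(d);print(T,B,L,'yaw',np.degrees(np.arctan2(d[1],d[0])),'pitch',np.degrees(np.arcsin(d[2]/L)))
e=T-EYE;print('tip in eye frame mm',1e3*np.array([e@U,e@V,e@Z]))
for k,p,t in((K,P,(345.2,198.75)),(K2,P2,(238.8,209.75))):print(proj(k,p,T)-t)
# eye triangulated from hand pixels
E1=tri([(K,P,318.9,205.2),(K2,P2,258.9,204.3)]);e=E1-EYE;print(E1,1e3*np.array([e@U,e@V,e@Z]))
z=8
o=[]
for im,(x0,y0) in((f,(310,175)),(g,(210,185))):
    o.append(cv2.resize(im[y0:y0+50,x0:x0+50],(400,400),interpolation=cv2.INTER_CUBIC))
save(np.hstack(o),'stage2.png')
s=r.state();print(s['tcp_pos'],s['wrist_force'])
```

```text
[ 0.589994   -0.0847435   0.17556834] [ 0.60753531 -0.15321977  0.17487944] 0.07069067751713057 yaw 104.36827181188778 pitch 0.5583670815111537
tip in eye frame mm [ -0.68012005 -63.67096827   1.06833613]
[0.39012815 0.05793938]
[0.31142868 0.01713401]
[ 0.57487832 -0.02193749  0.1753089 ] [-0.49089023  0.92812731  0.8088989 ]
[ 0.61634186 -0.19558808  0.1693865 ] [-0.08875864  0.04946198 -0.9903123 ]
```

View pics/stage2.png

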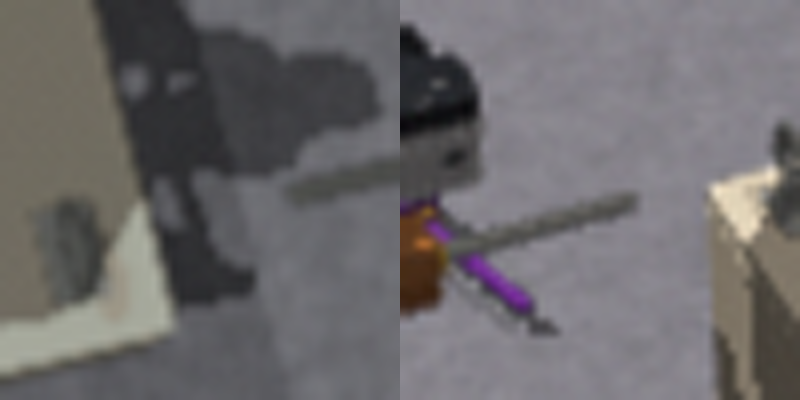

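Emit:
{"name": "servo_tool", "arguments": {
  "increments": "-0.36 1.46 0 0;-0.36 1.46 0 0;-0.36 1.46 0 0;0 0 0 0;0 0 0 0"
}}

```text
time_s: 5.42
tcp_pos: [0.6037, -0.1496, 0.1696]
eef_rot: [[0.235, 0.01, 0.972], [-0.972, -0.004, 0.235], [0.007, -1.0, 0.009]]
wrist_force: [-0.0, -0.8, -1.2]
gripper_width: 0.0238
```

```bash
cat > look.py <<'E'
from h import *
import sys
f,K,P=cam('top');g,K2,P2=cam('scene')
s=r.state();print(s['time_s'],s['tcp_pos'].round(4),np.array(s['eef_rot']).round(3)[:,2],s['wrist_force'].round(1))
o=[]
for im,(x0,y0) in((f,(300,175)),(g,(220,170))):
    o.append(cv2.resize(im[y0:y0+50,x0:x0+50],(400,400),interpolation=cv2.INTER_CUBIC))
save(np.hstack(o),sys.argv[1])
E
python3 look.py in1.png
```

```text
5.525 [ 0.6038 -0.1497  0.1696] [0.972 0.235 0.009] [-0.2 -0.1 -1.2]
```

View pics/in1.png

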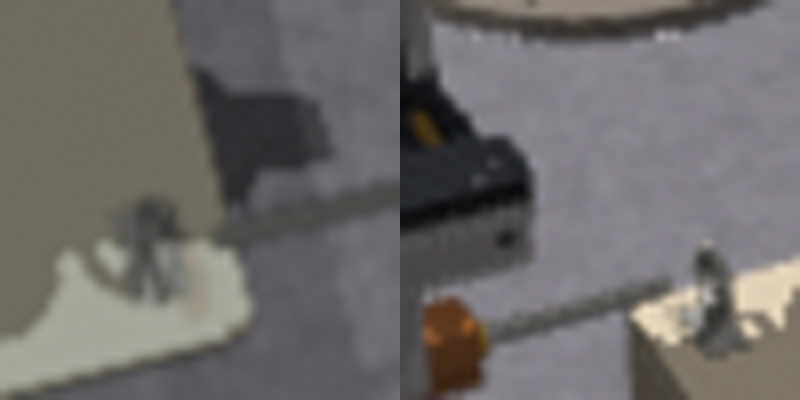

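The rod axis, extended, meets the middle of the ring in both views. Tip is at (326,205) top and (253,205) scene. I push on in.

Emit:
{"name": "servo_tool", "arguments": {
  "increments": "-0.24 0.97 0 0;-0.24 0.97 0 0;-0.24 0.97 0 0;0 0 0 0"
}}

```text
time_s: 6.02
tcp_pos: [0.596, -0.1186, 0.1694]
eef_rot: [[0.235, 0.01, 0.972], [-0.972, -0.004, 0.235], [0.006, -1.0, 0.009]]
wrist_force: [-0.0, -0.4, -0.4]
gripper_width: 0.0239
```

```bash
python3 look.py in2.png
```

```text
6.125 [ 0.5961 -0.1197  0.1693] [0.972 0.234 0.009] [-0.  -0.9 -1.5]
```

View pics/in2.png

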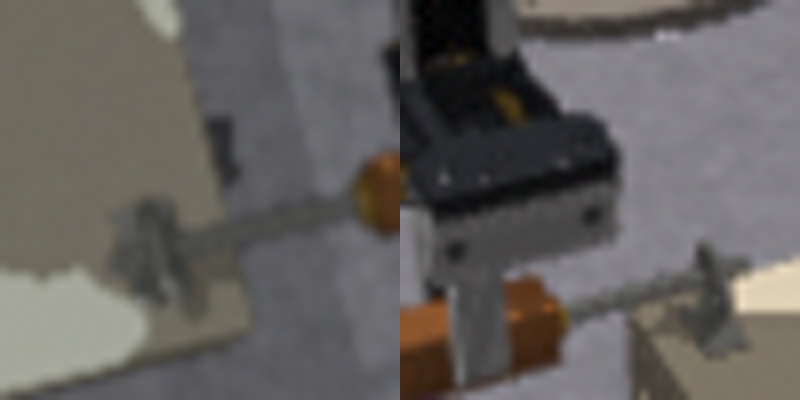

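The rod now shows through the ring: its tip is just beyond it at (263,202) in scene, with no contact force. I go deeper by about 28 mm.

Emit:
{"name": "servo_tool", "arguments": {
  "increments": "-0.24 0.97 0 0;-0.24 0.97 0 0;-0.22 0.9 0 0;0 0 0 0;0 0 0 0;0 0 0 0"
}}

```text
time_s: 6.88
tcp_pos: [0.5887, -0.0897, 0.1694]
eef_rot: [[0.233, 0.01, 0.972], [-0.972, -0.004, 0.233], [0.007, -1.0, 0.009]]
wrist_force: [0.3, 0.1, -1.8]
gripper_width: 0.0239
```

```bash
python3 look.py in3.png
```

```text
6.975 [ 0.5887 -0.0897  0.1693] [0.972 0.233 0.009] [ 0.3  0.6 -0.7]
```

View pics/in3.png

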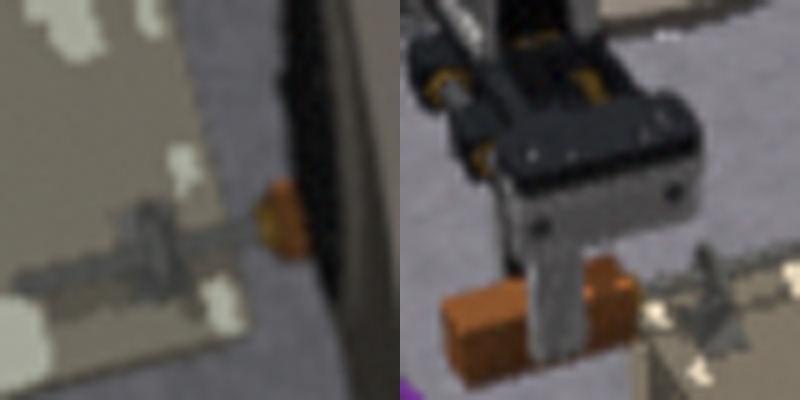

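```bash
cat >> h.py <<'E'
def rod(phi,k=.005):
    c,s=np.cos(phi),np.sin(phi)
    e=np.array([-.15*c+.034*s+.15,.15*s+.034*c-.034]);t=np.array([.15*s+.034*c,.15*c-.034*s])/.1538
    d=e+k*t; return EYE+d[0]*U+d[1]*Z, EYE+e[0]*U+e[1]*Z
TCP0=np.array([.5887,-.0897,.1693])
E
python3 - <<'E'
from h import *
for a in np.arange(0,46,5):
    d=(rod(np.radians(a))[0]-EYE-[0,0,.001]); print(a,(TCP0+d).round(4))
E
```

```text
0 [ 0.5898 -0.0894  0.1732]
5 [ 0.5936 -0.0885  0.186 ]
10 [ 0.5985 -0.0873  0.1984]
15 [ 0.6045 -0.0859  0.2104]
20 [ 0.6114 -0.0842  0.2218]
25 [ 0.6193 -0.0822  0.2325]
30 [ 0.628  -0.0801  0.2424]
35 [ 0.6376 -0.0778  0.2515]
40 [ 0.6479 -0.0753  0.2598]
45 [ 0.6589 -0.0726  0.2671]
```

Emit:
{"name": "servo_tool", "arguments": {
  "increments": "0.1 0 0.4 0;0.2 0.05 0.65 0;0.2 0.05 0.65 0;0.25 0.06 0.6 0;0.25 0.06 0.6 0;0.3 0.07 0.6 0;0.3 0.07 0.6 0;0 0 0 0"
}}

```text
time_s: 7.98
tcp_pos: [0.6063, -0.086, 0.2137]
eef_rot: [[0.233, 0.011, 0.973], [-0.973, -0.004, 0.233], [0.007, -1.0, 0.01]]
wrist_force: [0.6, 0.2, -2.5]
gripper_width: 0.0237
```

```bash
sed -i 's/(f,(300,175)),(g,(220,170))/(f,(280,160)),(g,(230,145))/;s/+50/+80/g' look.py; python3 look.py l1.png
```

```text
8.075 [ 0.6058 -0.0861  0.2131] [0.973 0.233 0.009] [ 1.   0.8 -1.8]
```

View pics/l1.png

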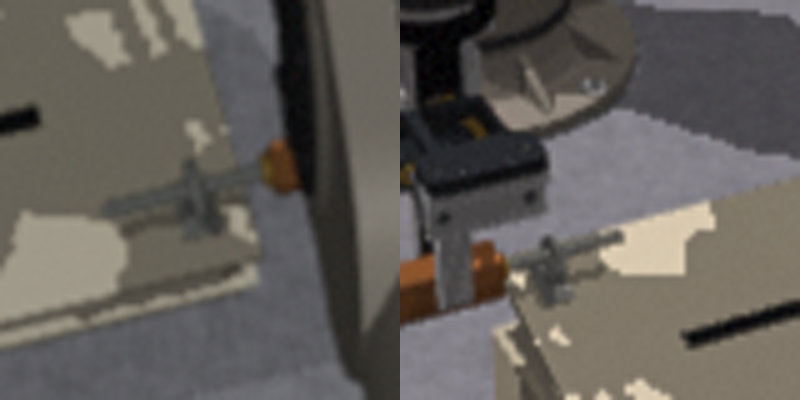

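The lid is rising on the key, open about 16°. It hangs on the rod, with the gripper well clear of it.

Emit:
{"name": "servo_tool", "arguments": {
  "increments": "0.55 0.13 0.85 0;0.35 0.09 0.5 0;0.4 0.1 0.53 0;0.42 0.1 0.5 0;0.45 0.11 0.48 0;0.48 0.12 0.46 0;0.5 0.12 0.44 0;0 0 0 0"
}}

```text
time_s: 9.07
tcp_pos: [0.6394, -0.0778, 0.253]
eef_rot: [[0.233, 0.01, 0.973], [-0.973, -0.004, 0.233], [0.006, -1.0, 0.008]]
wrist_force: [-0.5, 0.3, -1.9]
gripper_width: 0.0235
```

```bash
sed -i 's/(f,(280,160)),(g,(230,145))/(f,(270,150)),(g,(240,135))/' look.py; python3 look.py l2.png
```

```text
9.175 [ 0.6389 -0.078   0.2527] [0.973 0.232 0.008] [-1.  -0.5 -0.8]
```

View pics/l2.png

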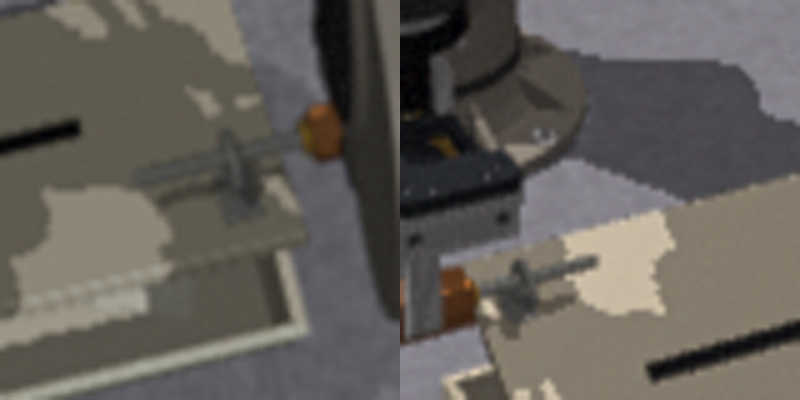

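Emit:
{"name": "servo_tool", "arguments": {
  "increments": "0.55 0.14 0.5 0;0.5 0.13 0.4 0;0.53 0.13 0.38 0;0.55 0.13 0.36 0;0 0 0 0;0 0 0 0;0 0 0 0"
}}

```text
time_s: 10.05
tcp_pos: [0.6614, -0.0725, 0.27]
eef_rot: [[0.232, 0.008, 0.973], [-0.973, -0.004, 0.232], [0.006, -1.0, 0.007]]
wrist_force: [-0.8, 0.1, -1.2]
gripper_width: 0.0238
```

```bash
python3 look.py l3.png
python3 - <<'E'
from h import *
f,_,_=cam('top');save(f,'t3.png')
f,_,_=cam('scene');save(f,'s3.png')
E
```

```text
10.15 [ 0.6614 -0.0724  0.27  ] [0.973 0.232 0.007] [-1.  -0.7  0. ]
```

View pics/l3.png

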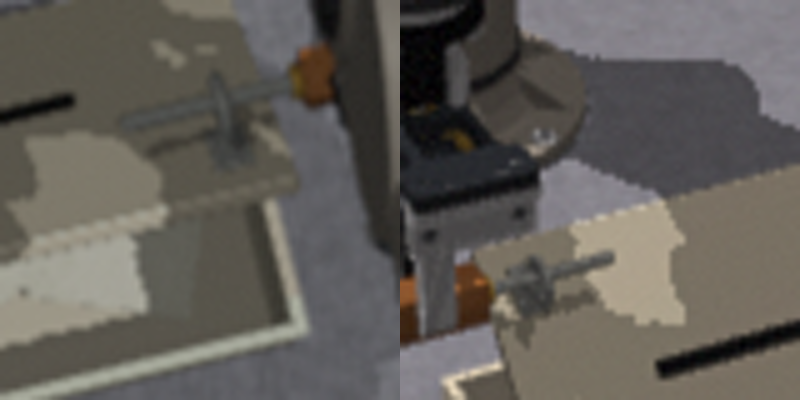

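View pics/t3.png

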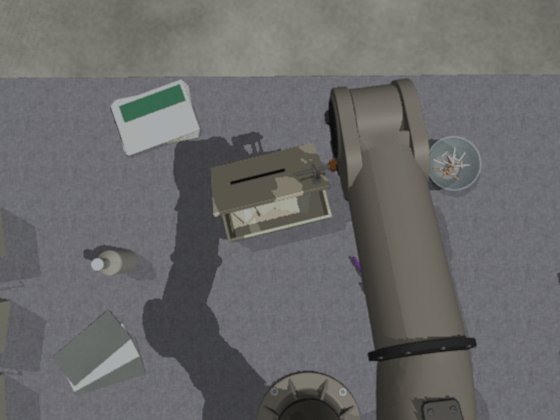

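View pics/s3.png

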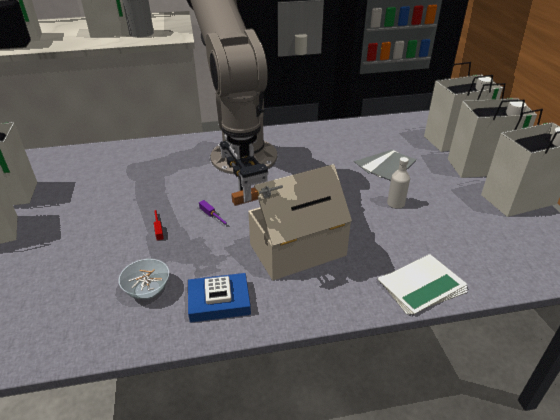

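Run:
```python
from h import *
f,K,P=cam('top');g,K2,P2=cam('scene')
H=C+.09*U-.010*Z
def lp(phi,x,y,z):
    c,s=np.cos(phi),np.sin(phi)
    return H+(x*c+z*s)*U+y*V+(-x*s+z*c)*Z
for a in (38,42,44,46,48,50,54):
    p=np.radians(a)
    print(a,*[q.round(1).tolist() for y in(-.13,.13) for q in (proj(K,P,lp(p,-.18,y,.01)),proj(K2,P2,lp(p,-.18,y,.01)))], proj(K,P,lp(p,-.15,-.105,.034)).round(1),proj(K2,P2,lp(p,-.15,-.105,.034)).round(1))
p=np.radians(45.5)
o=[]
for im,k,q,(x0,y0) in ((f,K,P,(205,135)),(g,K2,P2,(240,150))):
    w=130;s=3
    a=cv2.resize(im[y0:y0+100,x0:x0+w],None,fx=s,fy=s,interpolation=cv2.INTER_CUBIC)
    for X in ((-.18,-.13,.01),(-.18,.13,.01),(-.18,-.13,0),(-.18,.13,0),(0,-.13,.01),(0,.13,.01)):
        u=proj(k,q,lp(p,*X));cv2.circle(a,tuple(int(t) for t in ((u-[x0,y0]+.5)*s)),2,(0,255,0),-1)
    o.append(a)
save(np.hstack(o),'ang.png')
```

```text
38 [331.2, 193.3] [251.9, 186.3] [216.3, 221.5] [330.7, 165.5] [315.9 179.1] [265.2 191.1]
42 [330.6, 189.1] [252.9, 185.3] [214.7, 217.6] [332.3, 164.3] [315.1 175. ] [266.4 190.8]
44 [330.2, 186.9] [253.5, 184.8] [213.9, 215.5] [333.1, 163.8] [314.7 172.8] [267.  190.8]
46 [329.9, 184.6] [254.1, 184.5] [213.1, 213.3] [334.0, 163.4] [314.2 170.6] [267.6 190.8]
48 [329.5, 182.2] [254.7, 184.2] [212.3, 211.0] [334.9, 163.1] [313.8 168.4] [268.3 190.9]
50 [329.0, 179.7] [255.3, 184.0] [211.4, 208.7] [335.8, 162.8] [313.3 166.1] [268.9 191.1]
54 [328.1, 174.7] [256.6, 183.8] [209.8, 203.8] [337.8, 162.4] [312.3 161.5] [270.3 191.6]
```

View pics/ang.png

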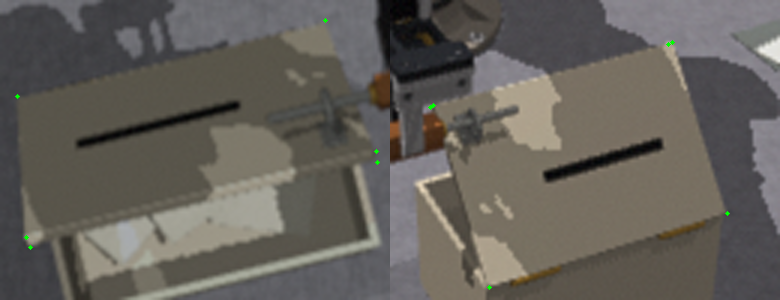

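Run:
```python
from h import *
f,K,P=cam('top');g,K2,P2=cam('scene')
H=C+.09*U-.010*Z
def lp(phi,x,y,z):
    c,s=np.cos(phi),np.sin(phi)
    return H+(x*c+z*s)*U+y*V+(-x*s+z*c)*Z
o=[]
for im,k,q,(x0,y0) in ((f,K,P,(200,185)),(f,K,P,(300,165)),(g,K2,P2,(240,165)),(g,K2,P2,(315,145))):
    s=9
    im=np.clip(im.astype(float)*1.4,0,255).astype(np.uint8)
    a=cv2.resize(im[y0:y0+40,x0:x0+40],(300,300),interpolation=cv2.INTER_CUBIC);s=7.5
    for an,col in((42,(255,0,0)),(46,(0,255,0)),(50,(0,255,255)),(54,(255,0,255))):
      for y in (-.13,.13):
       for z in(0,.01):
        u=proj(k,q,lp(np.radians(an),-.18,y,z));cv2.circle(a,tuple(int(t) for t in ((u-[x0,y0]+.5)*s)),2,col,-1)
    o.append(a)
save(np.vstack([np.hstack(o[:2]),np.hstack(o[2:])]),'ang2.png')
```

```text
(no output)
```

View pics/ang2.png

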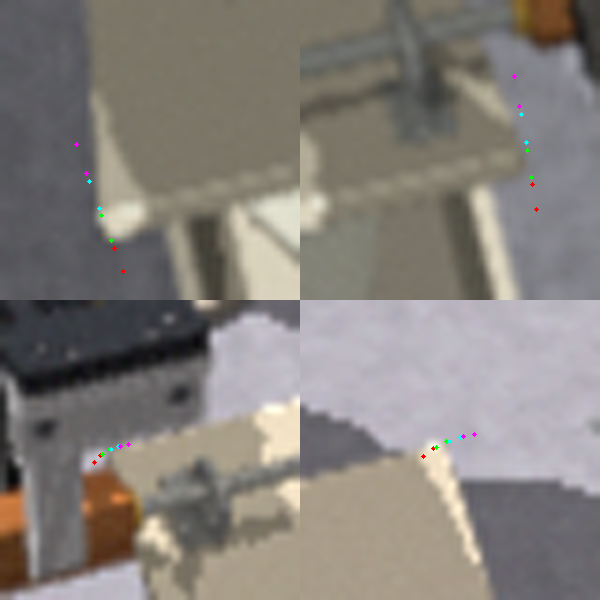

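Run:
```python
from h import *
s=r.state();print(s['time_s'],s['tcp_pos'],s['wrist_force'],s['gripper_width'],np.abs(s['qvel']).max())
print(r.sign_off())
```

```text
10.45 [ 0.66156415 -0.07243745  0.27003615] [ 0.05508499 -0.65703039 -1.8257055 ] 0.023820044921793397 0.001792171835467824
the job is handed in; nothing more can be done
None
```

I gripped the wooden key, pushed its rod through the eye from the -y side with the lid shut, and raised the lid along its arc. I handed the job in at 10.45 s, with the key still gripped and carrying the lid.

Last checks:
- **Lid angle:** about 46–47° from the lid corners in the pictures, within the allowed 38–52°.
- **Rod depth:** tip about 45 mm past the eye's middle, within the allowed 10–75 mm.
- **Handle height:** about 0.28 m above the desk, over the 0.2 m needed.
- **Grip and rest:** finger opening 23.8 mm on the 24 mm handle, with the arm at rest.
- **Gripper and arm:** no contact with the lid visible in any picture.
- **Bystanders:** the flask and bowl look unmoved in both views. The card reader is hidden by the arm in the top view but looks unmoved in the scene view.

- **Less certain:** the slot looked about 20 mm off the middle of the lid, so I placed the eye from the lid's corners and the picture of the eye itself. The wrist-force reading was too noisy (about ±1 N) to confirm the load on the key, so that rests on the pictures of the lid hanging on the rod.

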